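# Bring up the tailstock, clamp it and close the chuck guard

### The arm

A 6-joint arm with a two-finger parallel gripper is mounted at the origin on the work surface. World frame = base frame: x ahead of the robot, y to its left, z up, the work surface at z = 0. Lengths are in m, angles in degrees, forces in N, time in s.
With the tool pointing down it reaches from about 0.25 to 0.85 m from the base axis. Payload 12.5 kg.
Tool frame: the origin (TCP) lies midway between the tips of the shut fingers; the grasp point (between the pads) lies 19 mm behind it; z points along the fingers, y is the direction in which the jaws open and shut (so a half turn about z gives the same grasp; the last joint's range is limited). The gripper opens to 93 mm and grips with 3 to 60 N. Pads are 15 mm wide; open, the fingers measure 128 mm over their backs; the gripper's body (75 mm by 188 mm) begins 65 mm behind the grasp point.
Start: joints at [-69.248, 20.094, 94.641, -0, 65.266, -4.847], TCP at [0.238, -0.496, 0.219] pointing down, gripper open.
Joint ranges: [-157.81, 157.81], [-45, 120.19], [0.68, 151.7], [-89.99, 269.99], [4.06, 180], [-164.3, 164.3]. Speed limits (degrees/s): [127.2, 127.2, 159.86, 180, 180, 180].

### API

Orientations are given as a 3x3 rotation matrix whose columns are the frame's x, y, z axes.
In Python, from cell import bot, cams, finder gives the robot as it stands.
- The arm moves only by the tool play_rows, never from a script. Its argument "moves" is a list of rows, each a list of 7 numbers: the shift along the tool's x, y, z in m, then the turn, a rotation vector about the tool's x, y, z in rad, then the closure in counts, from 0 (fully open) to 255 (shut). In form: [[x, y, z, wx, wy, wz, grip], ...]. A call has 1 to 12 rows; each row is the pose to reach, as a shift and turn from the pose commanded when the call began, along the tool's axes at that moment; what a row does not reach only later rows make up. A row lasts 1/8 s, in which the tool goes at most 62.5 mm and 10.7 degrees, less where a joint would pass 70% of its speed; a pose out of reach is approached as far as the arm can. A call with a gripper value outside its range is refused whole. The fingers move at their own pace and stop on an object; "newtons" is the grip in N (left out, the last holds). Time passes only in rows, so rows that repeat a pose let the fingers close. It gives the time, the measured TCP pose, the force and the opening at its end, in the units of the state.
- bot.sense(): the state, without advancing time (a new reading comes with each control period).
- cams.get_image(name): name is "scene" or "top" or "wrist"; returns the picture (420x560x3 uint8, red, green, blue); there is no depth.
- cams.calibration(name): a dict with "camera_matrix" (3x3 intrinsics, pixels), "rvec" (rotation vector, rad) and "tvec" (3), from world to camera coordinates, as OpenCV has them; the wrist camera has in their place "hand_eye" (4x4, takes a point from camera to tool coordinates, whose origin is the TCP and whose axes are the flange's). Camera axes: x right, y down, z forward; pixel columns grow to the right and rows downward; lengths in m; the calibration is good to about 2 mm. The wrist camera is an equidistant fisheye: a pixel r from the principal point sees the ray r / f radians off the axis. A picture is of the moment at which its call begins: read the wrist's pose just before it. calibration takes no time and is no camera call.
- bot.sign_off(): hands the job in, once; it reports no verdict.
Trained networks look in the newest picture that a camera, given by its name, has taken for a name from the list of things; names that differ only in an ending like _2 or _b are one class to them, and where a whole thing is asked for, a point or a joint stands for the part that bears it (a point fixed in the world has none). Each returns a list of dicts, best first, with "score" (0 to 1); they miss things now and then, are a little off and sometimes report something else, mostly with a low value. They report only what shows in the picture. A call takes as long as a camera call.
- finder.recognise(camera, target): "bbox" ([left, top, right, bottom] in pixels, round what is visible of it).
- finder.cut_out(camera, target): "mask" (420x560 bool, what is visible of it) and "bbox" ([left, top, right, bottom] in pixels, round what is visible of it).
- finder.mark_of(camera, target): "at" ([column, row] in pixels: a listed point, or the origin of a listed thing).
The state is a dict: "clock": time; "joint_pos": joint angles; "dq": joint speeds; "joint_efforts": joint torques, N m; "tool_pos": TCP position; "tcp_rot": TCP orientation; "ft_force": force on the tool from outside, world axes, zero at the start; "ft_torque": the same for the moment, N m; "grip_width": finger opening in m.
Only numpy, scipy, OpenCV 4.12 (cv2) and the standard library are available. Lean on these libraries where they do the work, as an engineer would, in place of code of your own. Each camera call takes 0.05 s, during which the arm holds its last target.

### The job

Get the bar in the bench lathe ready to turn: push the tailstock along the bed until its centre is fully home in the end of the bar, then push its clamp lever all the way over towards the chuck, and last push the open chuck guard fully down over the chuck. Do it all by pushing with the fingertips, without taking hold of any of them, and leave the loose tools and the bottle where they are.

Things in the scene. Friction and masses are not known exactly. Their poses are not given: they have to be found in the camera images.
- lathe: Bench lathe, fixed. Origin on the bench below the spindle axis; z up, y along the bed towards the headstock (robot's left), x to the rear, away from the robot. In these axes, mm: bed ways 85 high; headstock x -70..70, y 170..330, 228 high; chuck 80 diameter, y 100..155; tool post x -105..-53, y -32..38, 211 high, its handle's ball at (-128,-32), 246 high.
- bar_end (a point): Centre of the free end face of the 24 mm bar held in the chuck, with the small centre hole for the tailstock's centre; at (0,-60,165) mm in the lathe's axes, on the spindle axis.
- tail (a joint): Tailstock on the bed: metres drawn back from the bar along the lathe's -y. 0 = its centre fully home in the bar (hard stop); starts 0.05 to 0.12, at most 0.15. Slides with about 4 N of friction plus 25 N per m/s and stays where it is left.
- tail_wheel (a point): Middle of the rear face (turned away from the chuck, to the lathe's -y) of the tailstock's round black handwheel: 60 mm diameter, 13 thick, 165 above the bench. The face is flat but for a crank pin 10 mm thick, 24 long, 22 mm below the middle. The wheel does not turn. Tailstock: 207 mm from this face to its tip, barrel 50 mm diameter, small lock lever on top (209 mm high, 108 mm ahead of this face).
- tail_tip (a point): Point of the tailstock's pointed centre; when home it lies 4 mm inside the bar's end.
- clamp (a joint): Tailstock clamp lever, radians: starts at 0 to 0.25, leaning away from the chuck (0 = 0.6 rad from upright), upright at 0.6, fully over towards the chuck at 1.2 (hard stop). It stays where it is left; about 0.2 N m moves it, some 3 N at the ball.
- clamp_ball (a point): Centre of the black ball, 20 mm diameter, at the end of the clamp lever, 75 mm from its pivot; the steel stem is 9 mm thick. The lever stands on the robot's side of the tailstock, its ball 62 mm in front of the spindle axis, and swings along the bed in an upright plane.
- clamp_pivot (a point): Pivot of the clamp lever, in line with its stem: 130 mm above the bench, 62 mm in front of the spindle axis, 68 mm ahead (towards the chuck) of the handwheel's rear face; it travels with the tailstock.
- guard (a joint): Chuck guard, radians: 0 = fully down over the chuck (hard stop); grows as it swings up and to the rear; starts 1.3 to 1.75, at most 1.9. The hinge is stiff: the guard stays at any angle; 0.17 N m plus or minus its weight (150 g) moves it.
- guard_hinge (a point): Middle of the guard's hinge line, which runs along the lathe's y: at (62,110,201) mm in the lathe's axes, behind the chuck.
- guard_crown (a point): Middle of the outside of the guard's crown, a good place to push: 82 mm in front of the hinge and 14 mm above it when down, turning with the guard. Guard: smoky clear sheet 3 mm thick, dark edges, 110 mm wide along y, an arc of 53.5 mm outside radius round the spindle axis when down. The crown then faces up and 22 degrees to the front; with the guard up it faces the rear: push it forwards and over.
- guard_lip (a point): Middle of the guard's free front edge: 113 mm in front of the hinge and 43 mm below it when the guard is down; with the guard up it stands over the chuck, at most 322 mm above the bench.
- chuck_key: Steel T-shaped chuck key, 86 mm long, 12 mm thick with a 70 mm cross handle, lying on the headstock top. Origin under the cross handle's end of its stem, x along the stem. Leave it alone.
- tool_holder: Spare dark steel tool holder block 50 x 18 x 36 mm with a 10 mm square tool bit, lying in the chip tray behind the bed. Origin under its middle. Leave it alone.
- oil_bottle: White plastic oil bottle, 52 mm diameter, 130 mm high, standing in the chip tray (8 mm above the bench) in front of the bed, by the tailstock. Origin under its middle. Leave it alone.
- drill_chuck: Steel drill chuck, 44 mm diameter, 120 mm high with its taper arbor pointing up, standing in the chip tray (8 mm above the bench) in front of the bed, by the tailstock. Origin under its middle. Leave it alone.

How it is judged:
By the outcome, as a careful person would: the job done as asked, in the order asked, and still so for the second after the job is handed in, with the robot touching nothing.
It also fails if it takes over 70 s, if anything falls off the work surface, if the arm or the gripper's body presses on something with over 40 N, if the wrist force passes 120 N, or if a joint passes its speed limit or range.

## Working session

There is one attempt and no reset: what is moved stays moved. The work goes in short steps, Python scripts to look and compute and a tool call to move; the robot and the scene stay as the last step left them, time stands still between calls to the robot, and variables do not carry over. Pictures are saved under pics/ and viewed, and the job is handed in when it is done.

Besides the shell and the picture viewer there is one more tool, called after "Call:" by a JSON object that holds its "op" and its "data". play_rows: Moves the arm, as the interface text tells. Its arguments: {"type":"object","properties":{"moves":{"type":"array","items":{"type":"array","items":{"type":"number"}}},"newtons":{"type":"number"}},"required":["moves"]}

```bash
mkdir -p pics; ls; python3 - <<'E'
from cell import bot,cams,finder
import cv2,numpy as np
s=bot.sense()
for k,v in s.items(): print(k,np.round(v,3).tolist())
for n in ["scene","top","wrist"]:
    cv2.imwrite(f"pics/{n}0.png",cams.get_image(n)[:,:,::-1])
    print(n,cams.calibration(n))
E
```

```text
pics
clock 0.0
joint_pos [-69.248, 20.123, 94.677, -0.002, 65.264, -4.847]
dq [0.053, 0.011, -0.018, -0.126, -0.097, -0.092]
joint_efforts [0.002, -49.732, -28.525, 0.07, 0.026, -0.0]
tool_pos [0.238, -0.496, 0.218]
tcp_rot [[0.902, 0.432, -0.0], [0.432, -0.902, 0.001], [0.0, -0.001, -1.0]]
ft_force [-0.273, -0.37, -0.695]
ft_torque [-0.052, 0.032, 0.01]
grip_width 0.093
scene {'camera_matrix': array([[509.84573647,   0.        , 282.53037288],
       [  0.        , 509.84573647, 211.87827389],
       [  0.        ,   0.        ,   1.        ]]), 'rvec': array([ 2.33423252,  0.7688497 , -0.30636975]), 'tvec': array([-0.43127152, -0.11045168,  1.28697658])}
top {'camera_matrix': array([[379.5996704 ,   0.        , 277.48055753],
       [  0.        , 379.5996704 , 210.61361428],
       [  0.        ,   0.        ,   1.        ]]), 'rvec': array([ 2.1834909 , -2.16452308,  0.12890681]), 'tvec': array([0.03362892, 0.54015688, 0.89239872])}
wrist {'camera_matrix': array([[325.1922621 ,   0.        , 283.59977689],
       [  0.        , 325.1922621 , 208.4877296 ],
       [  0.        ,   0.        ,   1.        ]]), 'hand_eye': array([[ 2.72073675e-04, -9.55975744e-01, -2.93445572e-01,
         8.21948541e-02],
       [ 9.99999684e-01,  4.79340090e-04, -6.34406950e-04,
        -8.49420473e-04],
       [ 7.47137882e-04, -2.93445307e-01,  9.55975572e-01,
        -1.65466318e-01],
       [ 0.00000000e+00,  0.00000000e+00,  0.00000000e+00,
         1.00000000e+00]])}
```

View pics/scene0.png

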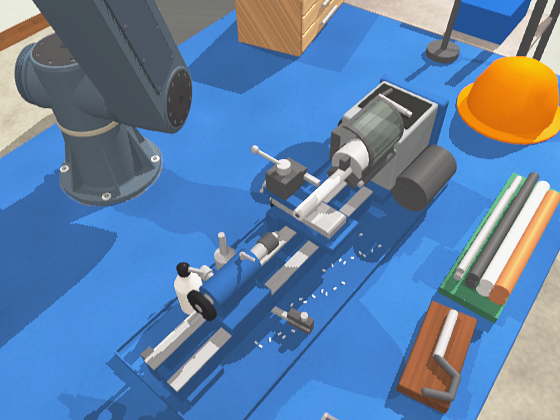

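View pics/top0.png

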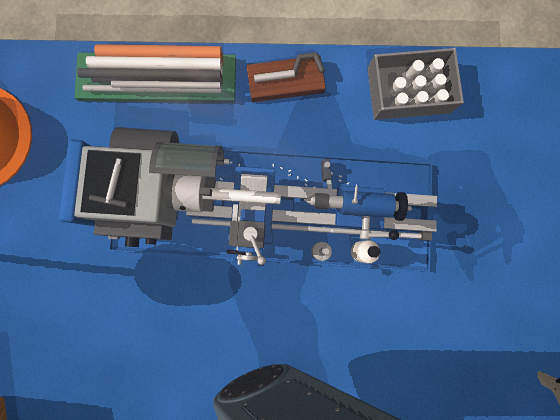

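View pics/wrist0.png

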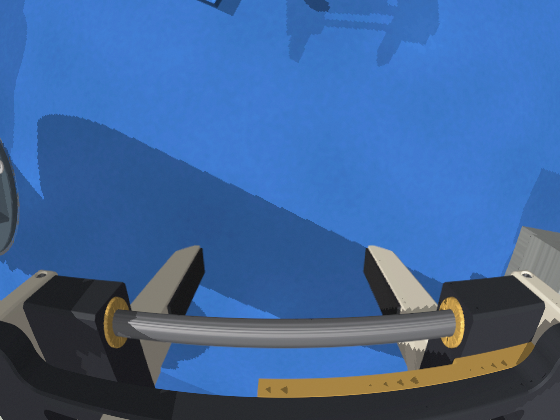

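```bash
python3 - <<'E'
from cell import bot,cams,finder
for c in ["scene","top"]:
    for t in ["lathe","bar_end","tail_wheel","tail_tip","clamp_ball","clamp_pivot","guard_hinge","guard_crown","guard_lip","oil_bottle","drill_chuck","chuck_key"]:
        r=finder.mark_of(c,t); print(c,t,[(list(map(lambda v:round(float(v),1),d["at"])),round(float(d["score"]),2)) for d in r[:2]])
E
```

```text
scene lathe [([314.8, 245.8], 0.69)]
scene bar_end [([296.2, 213.8], 0.65), ([184.0, 267.1], 0.53)]
scene tail_wheel [([199.8, 303.6], 0.56)]
scene tail_tip [([282.5, 227.9], 0.95)]
scene clamp_ball [([185.5, 268.9], 0.53)]
scene clamp_pivot [([201.4, 275.4], 0.63)]
scene guard_hinge [([376.6, 165.0], 0.71), ([376.5, 98.1], 0.55)]
scene guard_crown [([386.1, 134.8], 0.76), ([314.5, 247.5], 0.27)]
scene guard_lip [([360.5, 116.8], 0.6)]
scene oil_bottle [([190.1, 302.4], 0.78), ([184.2, 268.7], 0.25)]
scene drill_chuck [([360.7, 113.7], 0.74), ([229.1, 267.2], 0.7)]
scene chuck_key [([375.6, 98.7], 0.76)]
top lathe [([255.6, 205.6], 0.88)]
top bar_end [([280.7, 199.3], 0.94)]
top tail_wheel [([399.5, 207.3], 0.72), ([318.4, 249.9], 0.58)]
top tail_tip [([302.0, 199.9], 0.92)]
top clamp_ball [([397.2, 238.2], 0.48)]
top clamp_pivot [([363.9, 233.0], 0.51)]
top guard_hinge [([393.0, 238.3], 0.19)]
top guard_crown [([187.0, 144.8], 0.77)]
top guard_lip [([181.9, 171.4], 0.93)]
top oil_bottle [([363.1, 254.4], 0.66)]
top drill_chuck [([318.0, 248.7], 0.59), ([186.7, 146.2], 0.21)]
top chuck_key [([110.2, 199.4], 0.8)]
```

```bash
cat > h.py <<'E'
import numpy as np,cv2
from scipy.optimize import least_squares
from cell import bot,cams,finder
CAL={n:cams.calibration(n) for n in ["scene","top"]}
def pts(p):
    X,Y,th,q,c,g=p
    q*=1000
    def rg(x,z): return (62+x*np.cos(g)+z*np.sin(g),110,201-x*np.sin(g)+z*np.cos(g))
    a=.6-c
    L=dict(lathe=(0,0,0),bar_end=(0,-60,165),tail_tip=(0,-56-q,165),tail_wheel=(0,-263-q,165),clamp_pivot=(-62,-195-q,130),
     clamp_ball=(-62,-195-q-75*np.sin(a),130+75*np.cos(a)),guard_hinge=(62,110,201),guard_crown=rg(-82,14),guard_lip=rg(-113,-43))
    return {k:l2w(p,v) for k,v in L.items()}
def l2w(p,v):
    v=np.array(v,float)/1000; c,s=np.cos(p[2]),np.sin(p[2])
    return np.array([p[0]+c*v[0]-s*v[1],p[1]+s*v[0]+c*v[1],v[2]])
def proj(cam,P):
    C=CAL[cam]; return cv2.projectPoints(np.array(P,float).reshape(-1,1,3),C["rvec"],C["tvec"],C["camera_matrix"],None)[0].reshape(-1,2)
def ray_z(cam,uv,z):
    C=CAL[cam];R=cv2.Rodrigues(C["rvec"])[0];d=R.T@np.linalg.solve(C["camera_matrix"],[uv[0],uv[1],1]);o=-R.T@C["tvec"]
    return o+d*(z-o[2])/d[2]
def fit(obs,p0):
    def r(p):
        P=pts(p);return np.concatenate([(proj(c,P[k])[0]-uv) for c,k,uv in obs])
    s=least_squares(r,p0,loss="soft_l1",f_scale=1.5,x_scale=[.1,.1,.1,.05,.3,.3]);return s.x,r(s.x).reshape(-1,2)
def chain():
    pass
E
cat > fit1.py <<'E'
from h import *
obs=[("scene","lathe",(314.8,245.8)),("scene","bar_end",(296.2,213.8)),("scene","tail_wheel",(199.8,303.6)),("scene","tail_tip",(282.5,227.9)),("scene","clamp_ball",(185.5,268.9)),("scene","clamp_pivot",(201.4,275.4)),("scene","guard_hinge",(376.6,165)),("scene","guard_crown",(386.1,134.8)),("scene","guard_lip",(360.5,116.8)),
("top","lathe",(255.6,205.6)),("top","bar_end",(280.7,199.3)),("top","tail_wheel",(399.5,207.3)),("top","tail_tip",(302,199.9)),("top","clamp_ball",(397.2,238.2)),("top","clamp_pivot",(363.9,233)),("top","guard_crown",(187,144.8)),("top","guard_lip",(181.9,171.4))]
p,r=fit(obs,[.6,0,0,.08,.1,1.5]); print(np.round(p,4))
for o,e in zip(obs,r): print(o[0],o[1],np.round(e,1))
P=pts(p)
for k in P: print(k,np.round(P[k],4))
for n,a,b in [("oil",(190.1,302.4),(363.1,254.4)),("drill",(229.1,267.2),(318,248.7))]: print(n,ray_z("scene",a,.008),ray_z("top",b,.008))
for c in ["scene","top"]:
    im=cams.get_image(c)[:,:,::-1].copy()
    for k in P:
        u=proj(c,P[k])[0]; cv2.circle(im,tuple(int(round(x)) for x in u),3,(0,0,255),1)
    cv2.imwrite(f"pics/{c}1.png",im)
E
python3 fit1.py
```

```text
[ 0.5522  0.0954 -0.0535  0.0491 -0.0598  1.5156]
scene lathe [-1.2  1.5]
scene bar_end [0.5 1. ]
scene tail_wheel [0.5 2.3]
scene tail_tip [-1.2  1.5]
scene clamp_ball [-3.6  0.1]
scene clamp_pivot [ 4.7 -4.3]
scene guard_hinge [-0.   1.3]
scene guard_crown [0.5 1.1]
scene guard_lip [ 0.7 -6. ]
top lathe [-1.1  1.1]
top bar_end [-0.9  0. ]
top tail_wheel [ 1.7 -0.4]
top tail_tip [-0.4  0.8]
top clamp_ball [-3.8 -2.5]
top clamp_pivot [-0.6  2.5]
top guard_crown [ 1.  -0.3]
top guard_lip [-0.5  2.4]
lathe [0.5522 0.0954 0.    ]
bar_end [0.549  0.0355 0.165 ]
tail_tip [ 0.5466 -0.0096  0.165 ]
tail_wheel [ 0.5355 -0.2163  0.165 ]
clamp_pivot [ 0.4772 -0.1451  0.13  ]
clamp_ball [ 0.4748 -0.191   0.1893]
guard_hinge [0.62   0.2019 0.201 ]
guard_crown [0.6295 0.2014 0.2836]
guard_lip [0.5709 0.2046 0.3115]
oil [ 0.43355389 -0.16818276  0.008     ] [ 0.43581353 -0.17309073  0.008     ]
drill [ 0.4411981 -0.0574194  0.008    ] [ 0.44885116 -0.06219136  0.008     ]
```

```bash
python3 - <<'E'
from h import *
print(proj("scene",[[.435,-.17,.138],[.435,-.17,.008]]),proj("top",[[.435,-.17,.138]]))
a=[cv2.imread(f"pics/{c}1.png") for c in("scene","top")]
cv2.imwrite("pics/s1.png",cv2.resize(a[0][220:340,140:340],(800,480),interpolation=2)); cv2.imwrite("pics/t1.png",cv2.resize(a[1][130:280,140:440],(800,400),interpolation=2))
E
```

```text
[[178.86821913 266.43861365]
 [189.99742702 303.41543363]] [[376.30427581 255.40281263]]
```

View pics/s1.png

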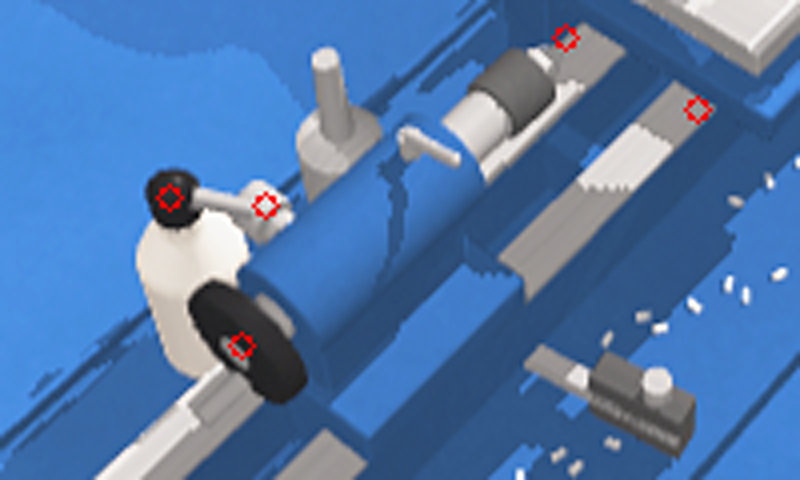

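View pics/t1.png

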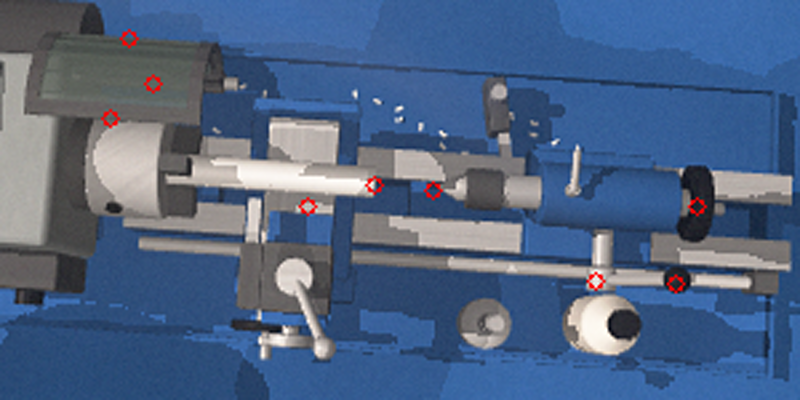

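```bash
cat > plan.py <<'E'
from h import *
from scipy.spatial.transform import Rotation as Ro
p=[.5522,.0954,-.0535]
def to(v,yaw=None,pose=None):
    """tool shift/turn from present pose to lathe-frame mm point v, tool-x at lathe-angle yaw deg, pointing down"""
    s=bot.sense(); R=np.array(s["tcp_rot"]);t=np.array(s["tool_pos"])
    d=R.T@(l2w(p,v)-t)
    w=np.zeros(3)
    if yaw is not None:
        a=np.radians(yaw)+p[2]; x=np.array([np.cos(a),np.sin(a),0]);z=np.array([0,0,-1.]);T=np.c_[x,np.cross(z,x),z]
        w=Ro.from_matrix(R.T@T).as_rotvec()
    print(v,np.round(d,4),np.round(w,3))
def state():
    s=bot.sense();t=np.array(s["tool_pos"]);d=t-[p[0],p[1],0];c,n=np.cos(p[2]),np.sin(p[2])
    print("t",s["clock"],"lathe mm",np.round(1000*np.array([c*d[0]+n*d[1],-n*d[0]+c*d[1],d[2]]),1),"F",np.round(s["ft_force"],1),"w",s["grip_width"])
E
python3 - <<'E'
from plan import *
state();to((0,-346,222),90);to((0,-346,158),90)
E
```

```text
t 1.45 lathe mm [-282.5 -607.4  218.6] F [ 0.  -0.2  0.4] w 0.09303499870874438
(0, -346, 222) [ 0.3732 -0.0938 -0.0034] [-0.    -0.    -1.071]
(0, -346, 158) [ 0.3732 -0.0938  0.0606] [-0.    -0.    -1.071]
```

Call:
{"op": "play_rows", "data": {"moves": [[0.045, -0.012, 0, 0, 0, -0.13, 255], [0.09, -0.024, 0, 0, 0, -0.27, 255], [0.14, -0.035, 0, 0, 0, -0.4, 255], [0.187, -0.047, 0, 0, 0, -0.54, 255], [0.234, -0.059, 0, 0, 0, -0.67, 255], [0.28, -0.07, 0, 0, 0, -0.8, 255], [0.327, -0.082, 0, 0, 0, -0.94, 255], [0.373, -0.094, 0, 0, 0, -1.071, 255], [0.373, -0.094, 0, 0, 0, -1.071, 255]], "newtons": 20}}

```text
clock: 2.58
tool_pos: [0.5351, -0.2481, 0.2184]
tcp_rot: [[0.048, 0.999, 0.0], [0.999, -0.048, 0.0], [0.0, 0.0, -1.0]]
ft_force: [0.1, 0.2, -0.4]
grip_width: 0.0077
```

```bash
python3 - <<'E'
from plan import *
state();to((0,-346,158),90)
for c in ["wrist","scene"]: cv2.imwrite(f"pics/{c}2.png",cams.get_image(c)[:,:,::-1])
E
```

```text
t 2.575 lathe mm [   1.3 -343.9  218.4] F [ 0.1  0.2 -0.4] w 0.007719327714416874
(0, -346, 158) [-0.0021 -0.0013  0.0604] [ 0.    -0.     0.005]
```

View pics/wrist2.png

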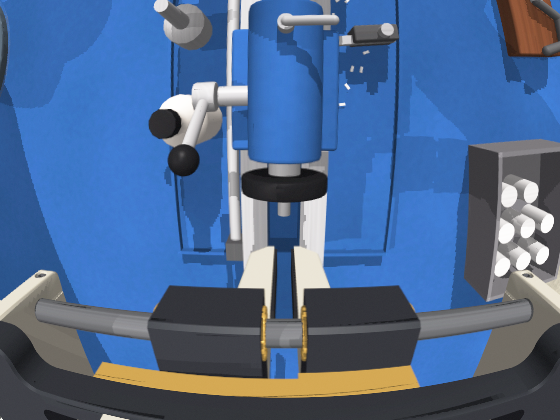

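View pics/scene2.png

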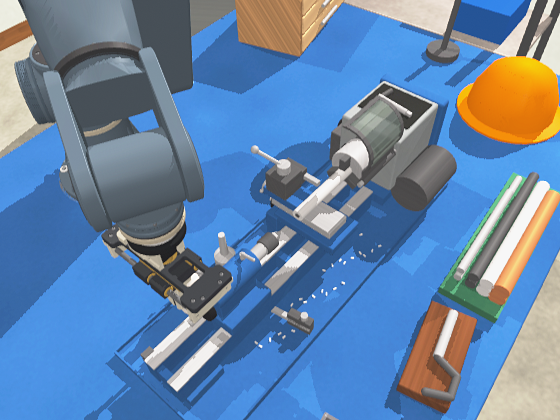

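Wrist view: wheel at (285,184), centred between the shut fingers, with crank pin at (284,208) below; ball at (183,160). Descend and approach.

Call:
{"op": "play_rows", "data": {"moves": [[-0.001, -0.001, 0.03, 0, 0, 0, 255], [-0.001, -0.001, 0.059, 0, 0, 0, 255], [-0.001, -0.001, 0.059, 0, 0, 0, 255], [0.008, -0.001, 0.059, 0, 0, 0, 255], [0.016, -0.001, 0.059, 0, 0, 0, 255], [0.022, -0.001, 0.059, 0, 0, 0, 255], [0.027, -0.001, 0.059, 0, 0, 0, 255], [0.032, -0.001, 0.059, 0, 0, 0, 255], [0.036, -0.001, 0.059, 0, 0, 0, 255]]}}

```text
clock: 3.8
tool_pos: [0.5348, -0.2142, 0.1603]
tcp_rot: [[0.053, 0.999, 0.001], [0.999, -0.053, -0.001], [-0.001, 0.002, -1.0]]
ft_force: [0.3, -4.1, 2.9]
grip_width: 0.0006
```

```bash
python3 - <<'E'
from plan import *
state()
cv2.imwrite(f"pics/wrist3.png",cams.get_image("wrist")[:,:,::-1])
E
```

```text
t 3.8 lathe mm [  -0.8 -310.1  160.3] F [ 0.3 -4.1  2.9] w 0.000596313813022972
```

View pics/wrist3.png

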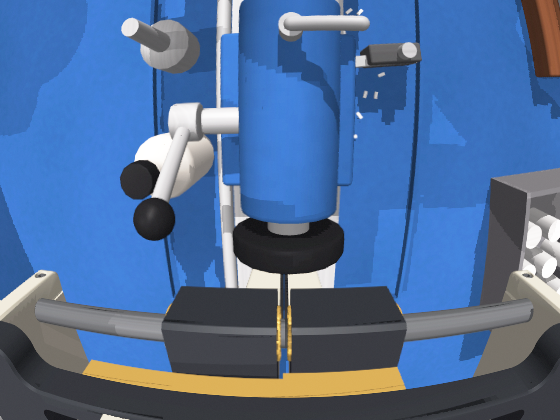

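Call:
{"op": "play_rows", "data": {"moves": [[0.004, 0, 0, 0, 0, 0, 255], [0.008, 0, 0, 0, 0, 0, 255], [0.012, 0, 0, 0, 0, 0, 255], [0.016, 0, 0, 0, 0, 0, 255], [0.02, 0, 0, 0, 0, 0, 255], [0.023, 0, 0, 0, 0, 0, 255], [0.026, 0, 0, 0, 0, 0, 255], [0.028, 0, 0, 0, 0, 0, 255], [0.03, 0, 0, 0, 0, 0, 255], [0.032, 0, 0, 0, 0, 0, 255]]}}

```text
clock: 5.1
tool_pos: [0.5361, -0.182, 0.1596]
tcp_rot: [[0.053, 0.999, 0.0], [0.999, -0.053, -0.0], [-0.0, 0.0, -1.0]]
ft_force: [2.3, -5.2, 2.7]
grip_width: 0.0007
```

```bash
python3 - <<'E'
from plan import *
state()
E
```

```text
t 5.1 lathe mm [  -1.2 -277.9  159.6] F [ 2.3 -5.2  2.7] w 0.0007121143300423374
```

Call:
{"op": "play_rows", "data": {"moves": [[0.002, 0, 0, 0, 0, 0, 255], [0.004, 0, 0, 0, 0, 0, 255], [0.005, 0, 0, 0, 0, 0, 255], [0.006, 0, 0, 0, 0, 0, 255], [0.007, 0, 0, 0, 0, 0, 255]]}}

```text
clock: 5.72
tool_pos: [0.5363, -0.1771, 0.1596]
tcp_rot: [[0.053, 0.999, 0.0], [0.999, -0.053, -0.004], [-0.004, 0.0, -1.0]]
ft_force: [0.1, -21.2, -0.5]
grip_width: 0.0008
```

Call:
{"op": "play_rows", "data": {"moves": [[0.001, 0, 0, 0, 0, 0, 255], [0.002, 0, 0, 0, 0, 0, 255], [0.002, 0, 0, 0, 0, 0, 255]]}}

```text
clock: 6.1
tool_pos: [0.5364, -0.1771, 0.1597]
tcp_rot: [[0.053, 0.999, 0.0], [0.999, -0.053, -0.007], [-0.007, 0.001, -1.0]]
ft_force: [-1.4, -30.1, -2.2]
grip_width: 0.0004
```

```bash
python3 - <<'E'
from plan import *
state()
cv2.imwrite(f"pics/top4.png",cams.get_image("top")[:,:,::-1]);cv2.imwrite(f"pics/scene4.png",cams.get_image("scene")[:,:,::-1])
for c in ["scene","top"]: print(finder.mark_of(c,"tail_tip"), proj(c,l2w(p,(0,-56,165))))
E
```

```text
t 6.1 lathe mm [  -1.2 -273.   159.7] F [ -1.4 -30.1  -2.2] w 0.0003502936146668384
[{'at': [297.0, 215.8], 'score': 0.66}] [[298.01199068 213.5885212 ]]
[{'at': [277.4, 198.3], 'score': 0.83}, {'at': [182.1, 171.4], 'score': 0.52}, {'at': [256.1, 204.4], 'score': 0.24}] [[277.90259298 199.1899203 ]]
```

View pics/top4.png

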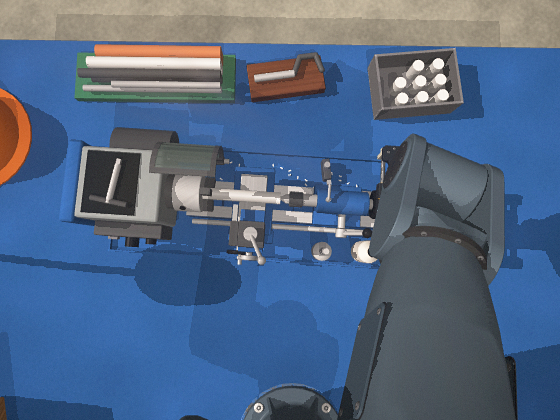

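View pics/scene4.png

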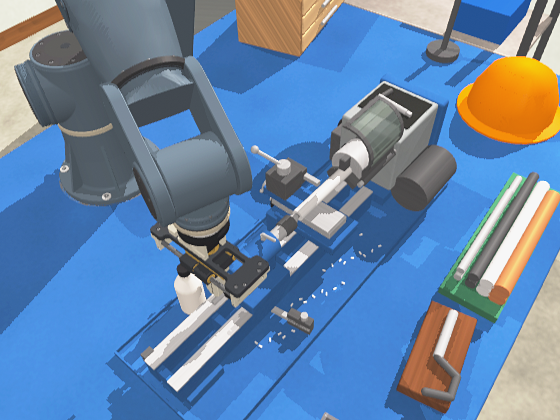

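Call:
{"op": "play_rows", "data": {"moves": [[-0.012, 0, 0, 0, 0, 0, 255], [-0.032, 0, 0, 0, 0, 0, 255], [-0.032, -0.015, -0.015, 0, 0, 0, 255], [-0.032, -0.04, -0.028, 0, 0, 0, 255], [-0.032, -0.061, -0.028, 0, 0, 0, 255], [-0.032, -0.061, -0.028, 0, 0, 0, 255]]}}

```text
clock: 7.05
tool_pos: [0.473, -0.202, 0.1877]
tcp_rot: [[0.054, 0.999, -0.001], [0.999, -0.054, 0.001], [0.001, -0.001, -1.0]]
ft_force: [-0.5, 0.1, -0.0]
grip_width: 0.0005
```

```bash
python3 - <<'E'
from plan import *
state()
cv2.imwrite(f"pics/wrist5.png",cams.get_image("wrist")[:,:,::-1]);cv2.imwrite(f"pics/top5.png",cams.get_image("top")[:,:,::-1])
E
```

```text
t 7.05 lathe mm [ -63.2 -301.2  187.7] F [-0.5  0.1 -0. ] w 0.000487618375498669
```

View pics/wrist5.png

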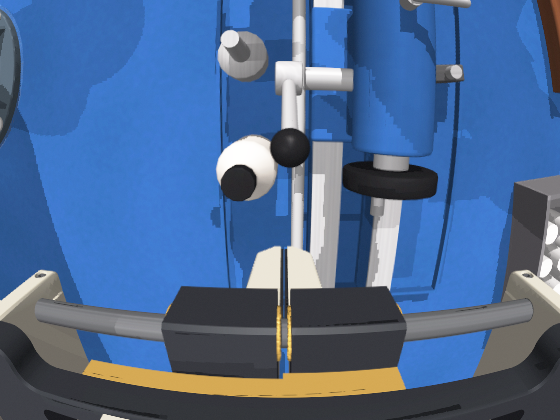

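Ball at (290,148) straight ahead of the fingers (285); bottle and drill chuck stand clear and lower.

Call:
{"op": "play_rows", "data": {"moves": [[0.015, 0.001, 0, 0, 0, 0, 255], [0.03, 0.001, 0, 0, 0, 0, 255], [0.036, 0.001, 0, 0, 0, 0, 255], [0.042, 0.001, 0, 0, 0, 0, 255], [0.048, 0.001, 0, 0, 0, 0, 255], [0.054, 0.001, 0, 0, 0, 0, 255], [0.06, 0.001, 0, 0, 0, 0, 255], [0.066, 0.001, 0, 0, 0, 0, 255], [0.072, 0.001, 0, 0, 0, 0, 255]]}}

```text
clock: 8.28
tool_pos: [0.4792, -0.1302, 0.1881]
tcp_rot: [[0.053, 0.999, 0.001], [0.999, -0.053, -0.001], [-0.001, 0.001, -1.0]]
ft_force: [0.1, -4.0, 2.9]
grip_width: 0.0007
```

```bash
python3 - <<'E'
from plan import *
state()
cv2.imwrite(f"pics/wrist6.png",cams.get_image("wrist")[:,:,::-1])
E
```

```text
t 8.275 lathe mm [ -60.9 -229.2  188.1] F [ 0.1 -4.   2.9] w 0.0007048936196128745
```

View pics/wrist6.png

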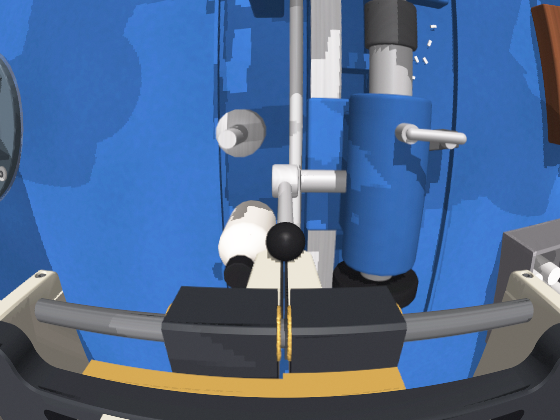

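The ball (285,241) is on the fingertips and moving.

Call:
{"op": "play_rows", "data": {"moves": [[0.006, 0, 0, 0, 0, 0, 255], [0.012, 0, 0, 0, 0, 0, 255], [0.018, 0, 0, 0, 0, 0, 255], [0.024, 0, 0, 0, 0, 0, 255], [0.03, 0, 0, 0, 0, 0, 255], [0.035, 0, 0, 0, 0, 0, 255], [0.039, 0, 0, 0, 0, 0, 255], [0.043, 0, 0, 0, 0, 0, 255], [0.046, 0, 0, 0, 0, 0, 255], [0.048, 0, 0, 0, 0, 0, 255]]}}

```text
clock: 9.57
tool_pos: [0.4812, -0.0819, 0.1875]
tcp_rot: [[0.053, 0.999, -0.0], [0.999, -0.053, -0.0], [-0.0, -0.0, -1.0]]
ft_force: [0.1, -4.4, -3.2]
grip_width: 0.0004
```

```bash
python3 - <<'E'
from plan import *
state()
E
```

```text
t 9.575 lathe mm [ -61.4 -180.9  187.5] F [ 0.1 -4.4 -3.2] w 0.0003756940587892037
```

Call:
{"op": "play_rows", "data": {"moves": [[0.002, 0, 0, 0, 0, 0, 255], [0.004, 0, 0, 0, 0, 0, 255], [0.006, 0, 0, 0, 0, 0, 255], [0.007, 0, 0, 0, 0, 0, 255], [0.008, 0, 0, 0, 0, 0, 255], [0.009, 0, 0, 0, 0, 0, 255]]}}

```text
clock: 10.32
tool_pos: [0.4817, -0.0731, 0.1876]
tcp_rot: [[0.053, 0.999, 0.0], [0.999, -0.053, -0.0], [-0.0, 0.0, -1.0]]
ft_force: [-0.2, -5.3, -3.8]
grip_width: 0.0003
```

Call:
{"op": "play_rows", "data": {"moves": [[0.001, 0, 0, 0, 0, 0, 255], [0.002, 0, 0, 0, 0, 0, 255], [0.003, 0, 0, 0, 0, 0, 255], [0.004, 0, 0, 0, 0, 0, 255], [0.005, 0, 0, 0, 0, 0, 255]]}}

```text
clock: 10.95
tool_pos: [0.4819, -0.0714, 0.1875]
tcp_rot: [[0.052, 0.999, -0.0], [0.999, -0.052, -0.007], [-0.007, 0.0, -1.0]]
ft_force: [-1.4, -32.7, -10.0]
grip_width: 0.0004
```

```bash
python3 - <<'E'
from plan import *
state()
cv2.imwrite(f"pics/wrist7.png",cams.get_image("wrist")[:,:,::-1])
E
```

```text
t 10.95 lathe mm [ -61.3 -170.3  187.5] F [ -1.4 -32.7 -10. ] w 0.00043710055903384997
```

View pics/wrist7.png

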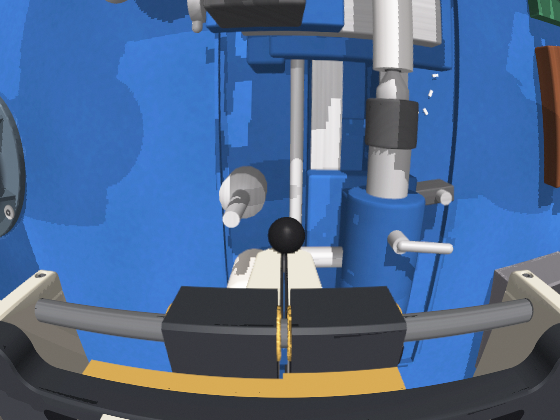

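Lever is against its stop (force 33 N, no more travel); ball (286,235) is now ahead of the pivot. Back off, rise, and swing over to behind the guard.

Call:
{"op": "play_rows", "data": {"moves": [[-0.01, 0, 0, 0, 0, 0, 255], [-0.022, 0, 0, 0, 0, 0, 255], [-0.024, 0, -0.02, 0, 0, 0, 255], [-0.024, 0, -0.065, 0, 0, 0, 255], [-0.024, 0, -0.115, 0, 0, 0, 255], [-0.024, 0, -0.16, 0, 0, 0, 255], [-0.024, 0, -0.19, 0, 0, 0, 255], [-0.024, 0, -0.19, 0, 0, 0, 255]]}}

```text
clock: 12.0
tool_pos: [0.4813, -0.0921, 0.3796]
tcp_rot: [[0.053, 0.999, 0.004], [0.999, -0.053, -0.0], [-0.0, 0.004, -1.0]]
ft_force: [0.4, 0.8, -0.1]
grip_width: 0.0007
```

```bash
python3 - <<'E'
from plan import *
state();print(np.round(bot.sense()["joint_pos"],1));to((118,110,375),0)
for c in ["top","scene"]:
    cv2.imwrite(f"pics/{c}8.png",cams.get_image(c)[:,:,::-1])
    for t in ["tail_tip","clamp_ball","clamp_pivot","guard_crown","guard_lip","bar_end"]: print(c,t,[(np.round(d["at"],1),round(d["score"],2)) for d in finder.mark_of(c,t)[:2]],proj(c,pts(p+[0,1.2,1.516])[t])[0].round(1))
E
```

```text
t 12.0 lathe mm [ -60.8 -191.   379.6] F [ 0.4  0.8 -0.1] w 0.0007401713142846738
[-16.3   6.5  89.4   0.   83.9 -13.3]
(118, 110, 375) [0.3009 0.1789 0.0053] [ 0.003 -0.003  1.571]
top tail_tip [(array([277.3, 196.7]), 0.79)] [277.9 199.2]
top clamp_ball [(array([325.1, 231.2]), 0.76), (array([276.9, 198.4]), 0.66)] [324.8 231.4]
top clamp_pivot [(array([341.9, 232.4]), 0.78), (array([182.7, 146. ]), 0.63)] [340.5 234. ]
top guard_crown [(array([187.4, 148.4]), 0.57)] [188.  144.5]
top guard_lip [(array([186.2, 175.1]), 0.82)] [181.4 173.8]
top bar_end [(array([184.7, 146.7]), 0.6), (array([276.5, 196.5]), 0.58)] [279.8 199.3]
scene tail_tip [(array([297.8, 212.7]), 0.76)] [298.  213.6]
scene clamp_ball [(array([238.4, 222.3]), 0.92)] [237.8 219.1]
scene clamp_pivot [(array([225.5, 251. ]), 0.77)] [225. 254.]
scene guard_crown [(array([384.9, 136.3]), 0.98), (array([316.3, 247.1]), 0.58)] [386.6 135.9]
scene guard_lip [(array([362.4, 114.7]), 0.58), (array([192.9, 301.9]), 0.54)] [361.2 110.8]
scene bar_end [(array([299.4, 216.9]), 0.55)] [296.7 214.8]
```

View pics/scene8.png

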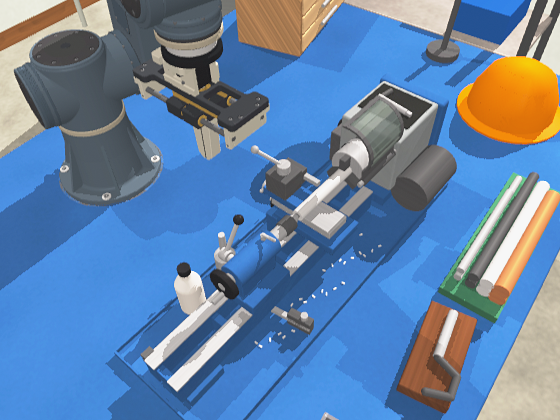

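View pics/top8.png

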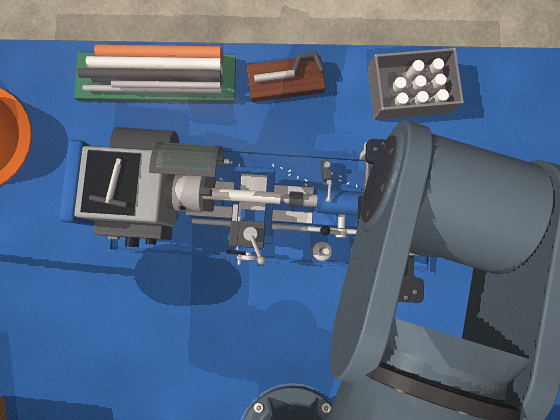

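Call:
{"op": "play_rows", "data": {"moves": [[0.03, 0.018, 0, 0, 0, 0.157, 255], [0.06, 0.036, 0, 0, 0, 0.314, 255], [0.09, 0.054, 0, 0, 0, 0.471, 255], [0.12, 0.072, 0, 0, 0, 0.628, 255], [0.15, 0.09, 0, 0, 0, 0.785, 255], [0.18, 0.108, 0, 0, 0, 0.942, 255], [0.21, 0.126, 0, 0, 0, 1.1, 255], [0.24, 0.144, 0, 0, 0, 1.257, 255], [0.27, 0.162, 0, 0, 0, 1.414, 255], [0.301, 0.179, 0, 0, 0, 1.571, 255], [0.301, 0.179, 0, 0, 0, 1.571, 255]]}}

```text
clock: 14.08
tool_pos: [0.6758, 0.2007, 0.3763]
tcp_rot: [[0.999, -0.052, -0.001], [-0.052, -0.999, -0.0], [-0.001, 0.0, -1.0]]
ft_force: [-0.5, -0.3, -0.3]
grip_width: 0.0001
```

```bash
python3 - <<'E'
from plan import *
state();print(np.round(bot.sense()["joint_pos"],1));to((118,110,285),0)
for c in ["wrist","scene"]:
    cv2.imwrite(f"pics/{c}9.png",cams.get_image(c)[:,:,::-1])
def crown(g): return 62-82*np.cos(g)+14*np.sin(g),201+82*np.sin(g)+14*np.cos(g)
for g in np.arange(1.55,-.01,-.1):
    x,z=crown(g); off=7.5*np.clip((g-.39)/.25,-1,1); print(round(g,2),round(x+off,1),round(z,1))
E
```

```text
t 14.075 lathe mm [117.8 111.8 376.3] F [-0.5 -0.3 -0.3] w 0.00013909988479759641
[ 12.8  32.9  53.7   0.   93.5 105.8]
(118, 110, 285) [0.0003 0.0018 0.0913] [0.    0.001 0.001]
1.55 81.8 283.3
1.45 73.5 284.1
1.35 65.2 284.1
1.25 56.9 283.2
1.15 48.8 281.6
1.05 40.8 279.1
0.95 33.2 275.8
0.85 25.9 271.8
0.75 19.0 267.1
0.65 12.7 261.8
0.55 4.2 255.8
0.45 -3.9 249.3
0.35 -11.4 242.3
0.25 -18.2 234.9
0.15 -24.2 227.1
0.05 -26.7 219.1
```

View pics/wrist9.png

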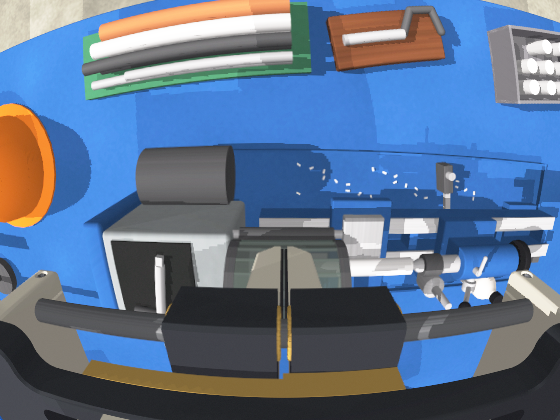

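View pics/scene9.png

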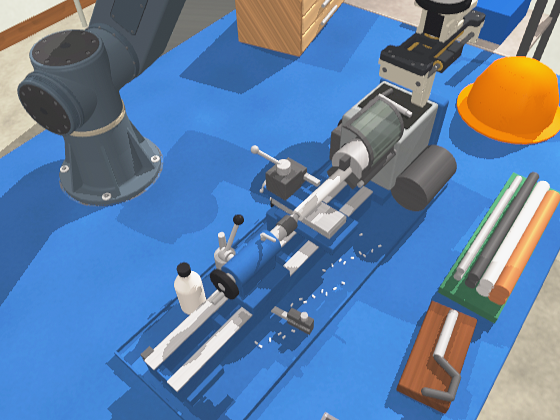

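```bash
cat >> h.py <<'E'
def wproj(P,pose=None):
    C=cams.calibration("wrist");s=bot.sense();R=np.array(s["tcp_rot"]);t=np.array(s["tool_pos"]);H=np.array(C["hand_eye"]);K=C["camera_matrix"]
    q=R.T@(np.array(P)-t); c=H[:3,:3].T@(q-H[:3,3]); th=np.arctan2(np.hypot(c[0],c[1]),c[2]);a=np.arctan2(c[1],c[0])
    return np.array([K[0,2]+K[0,0]*th*np.cos(a),K[1,2]+K[1,1]*th*np.sin(a)])
E
python3 - <<'E'
from plan import *
for g in (1.45,1.516): 
  P=pts(p+[0,1.2,g])
  for k in ["guard_crown","guard_lip","guard_hinge"]: print(k,wproj(P[k]).round(0))
print(wproj(bot.sense()["tool_pos"]))
for v in [(76,55,261),(76,165,261),(62,55,201),(62,165,201),(118,110,285)]: print(v,wproj(l2w(p,v)).round())
cams.get_image("wrist")
for k in ["guard_crown","guard_lip","guard_hinge"]: print(finder.mark_of("wrist",k)[:2])
E
```

```text
guard_crown [284. 266.]
guard_lip [284. 336.]
guard_hinge [284. 236.]
guard_crown [284. 260.]
guard_lip [284. 332.]
guard_hinge [284. 236.]
[285.2008678  260.77809565]
(76, 55, 261) [342. 245.]
(76, 165, 261) [227. 245.]
(62, 55, 201) [332. 235.]
(62, 165, 201) [236. 235.]
(118, 110, 285) [285. 211.]
[]
[]
[{'at': [285.5, 233.8], 'score': 0.92}]
```

Wrist view agrees with the model (hinge at (285,234) vs predicted (284,236)); the fingertips will go down behind the guard. Descend, approach.

Call:
{"op": "play_rows", "data": {"moves": [[0, 0.002, 0.045, 0, 0, 0, 255], [0, 0.002, 0.091, 0, 0, 0, 255], [0, 0.002, 0.091, 0, 0, 0, 255], [-0.015, 0.002, 0.091, 0, 0, 0, 255], [-0.028, 0.002, 0.091, 0, 0, 0, 255], [-0.034, 0.002, 0.091, 0, 0, 0, 255], [-0.04, 0.002, 0.091, 0, 0, 0, 255], [-0.045, 0.002, 0.091, 0, 0, 0, 255], [-0.05, 0.002, 0.091, 0, 0, 0, 255]]}}

```text
clock: 15.5
tool_pos: [0.6257, 0.1997, 0.2875]
tcp_rot: [[0.999, -0.053, 0.002], [-0.053, -0.999, 0.0], [0.002, -0.0, -1.0]]
ft_force: [1.7, 0.4, 5.0]
grip_width: 0.0002
```

```bash
python3 - <<'E'
from plan import *
state()
for c in ["wrist","scene"]:
    cv2.imwrite(f"pics/{c}10.png",cams.get_image(c)[:,:,::-1])
E
```

```text
t 15.5 lathe mm [ 67.8 108.1 287.5] F [1.7 0.4 5. ] w 0.00015064059998069767
```

View pics/wrist10.png

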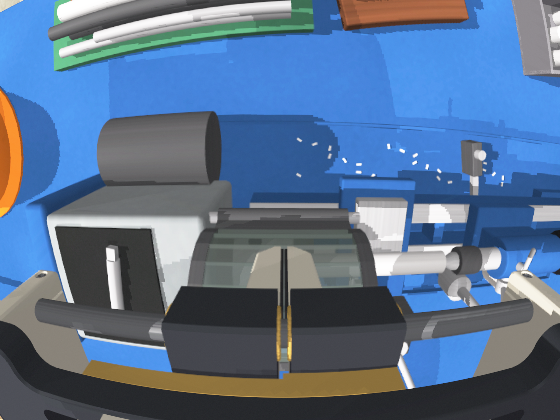

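View pics/scene10.png

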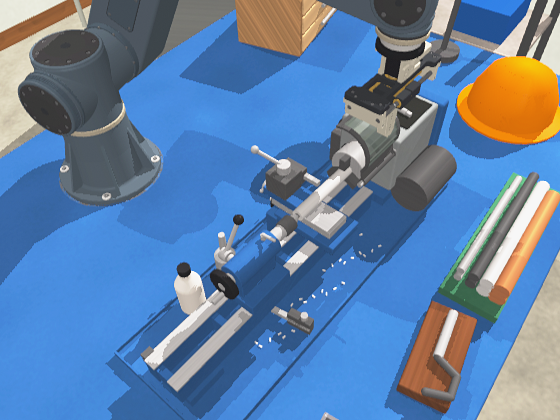

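Contact on the crown and it swings; follow the crown's arc.

Call:
{"op": "play_rows", "data": {"moves": [[-0.005, 0, 0.002, 0, 0, 0, 255], [-0.011, 0, 0.004, 0, 0, 0, 255], [-0.019, 0, 0.006, 0, 0, 0, 255], [-0.027, 0, 0.0085, 0, 0, 0, 255], [-0.0345, 0, 0.0115, 0, 0, 0, 255], [-0.042, 0, 0.0155, 0, 0, 0, 255], [-0.049, 0, 0.0205, 0, 0, 0, 255], [-0.055, 0, 0.0255, 0, 0, 0, 255], [-0.0635, 0, 0.0315, 0, 0, 0, 255], [-0.0715, 0, 0.038, 0, 0, 0, 255]]}}

```text
clock: 16.85
tool_pos: [0.5534, 0.2035, 0.2482]
tcp_rot: [[0.999, -0.053, -0.0], [-0.053, -0.999, -0.0], [-0.0, 0.0, -1.0]]
ft_force: [0.4, -0.1, 0.6]
grip_width: 0.0005
```

```bash
python3 - <<'E'
from plan import *
state()
for c in ["wrist","scene"]:
    cv2.imwrite(f"pics/{c}11.png",cams.get_image(c)[:,:,::-1])
E
```

```text
t 16.85 lathe mm [ -4.6 108.  248.2] F [ 0.4 -0.1  0.6] w 0.0005387230412154708
```

View pics/wrist11.png

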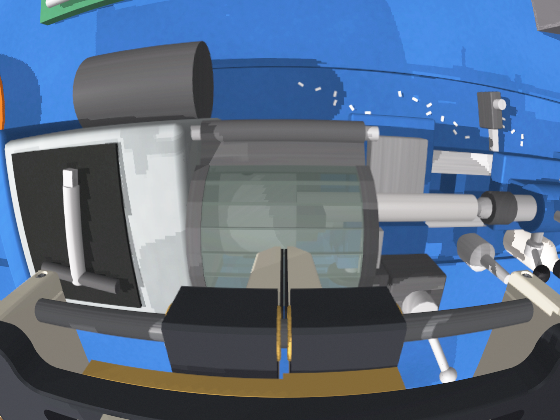

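View pics/scene11.png

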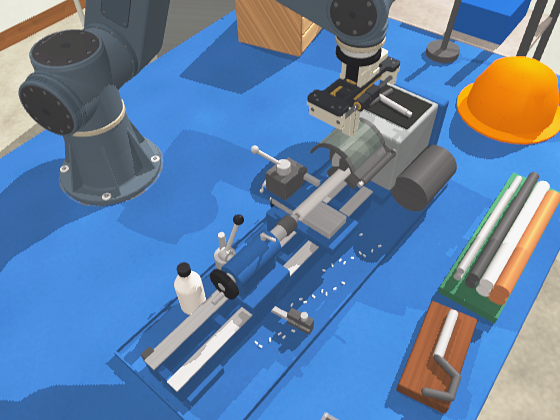

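Call:
{"op": "play_rows", "data": {"moves": [[-0.007, 0, 0.0065, 0, 0, 0, 255], [-0.0135, 0, 0.0135, 0, 0, 0, 255], [-0.017, 0, 0.019, 0, 0, 0, 255], [-0.018, 0, 0.023, 0, 0, 0, 255], [-0.018, 0, 0.027, 0, 0, 0, 255], [-0.018, 0, 0.029, 0, 0, 0, 255]]}}

```text
clock: 17.7
tool_pos: [0.5354, 0.2045, 0.2191]
tcp_rot: [[0.999, -0.053, -0.002], [-0.053, -0.999, -0.0], [-0.002, 0.0, -1.0]]
ft_force: [-7.1, 0.6, 3.0]
grip_width: 0.0007
```

```bash
python3 - <<'E'
from plan import *
state()
E
```

```text
t 17.7 lathe mm [-22.6 108.  219.1] F [-7.1  0.6  3. ] w 0.0007039432808106849
```

Call:
{"op": "play_rows", "data": {"moves": [[0, 0, 0.001, 0, 0, 0, 255], [0, 0, 0.002, 0, 0, 0, 255], [0, 0, 0.003, 0, 0, 0, 255], [0, 0, 0.004, 0, 0, 0, 255], [0, 0, 0.005, 0, 0, 0, 255]]}}

```text
clock: 18.32
tool_pos: [0.5349, 0.2046, 0.2153]
tcp_rot: [[0.999, -0.053, -0.003], [-0.053, -0.999, -0.0], [-0.003, 0.0, -1.0]]
ft_force: [-14.7, -1.1, 18.4]
grip_width: 0.0004
```

```bash
python3 - <<'E'
from plan import *
state()
E
```

```text
t 18.325 lathe mm [-23.1 108.1 215.3] F [-14.7  -1.1  18.4] w 0.00036488191088797454
```

Call:
{"op": "play_rows", "data": {"moves": [[0, 0, 0.001, 0, 0, 0, 255], [0, 0, 0.002, 0, 0, 0, 255], [0, 0, 0.002, 0, 0, 0, 255]]}}

```text
clock: 18.7
tool_pos: [0.535, 0.2046, 0.2149]
tcp_rot: [[0.999, -0.053, -0.001], [-0.053, -0.999, 0.0], [-0.001, -0.0, -1.0]]
ft_force: [-18.1, -1.9, 26.6]
grip_width: 0.0009
```

```bash
python3 - <<'E'
from plan import *
state()
E
```

```text
t 18.7 lathe mm [-23.  108.1 214.9] F [-18.1  -1.9  26.6] w 0.0008940443210709303
```

Stop reached (27 N, no motion). Lift clear and look.

Call:
{"op": "play_rows", "data": {"moves": [[-0.003, 0, -0.008, 0, 0, 0, 255], [-0.005, 0, -0.04, 0, 0, 0, 255], [-0.01, 0, -0.09, 0, 0, 0, 255], [-0.03, 0, -0.14, 0, 0, 0, 255], [-0.08, 0, -0.18, 0, 0, 0, 255], [-0.13, 0, -0.19, 0, 0, 0, 255], [-0.17, 0, -0.19, 0, 0, 0, 255], [-0.17, 0, -0.19, 0, 0, 0, 255]]}}

```text
clock: 19.7
tool_pos: [0.365, 0.2137, 0.4035]
tcp_rot: [[0.999, -0.052, 0.003], [-0.052, -0.999, 0.001], [0.002, -0.001, -1.0]]
ft_force: [0.4, 0.1, -0.1]
grip_width: 0.0007
```

```bash
python3 - <<'E'
from plan import *
state()
for c in ["top","scene"]:
    cv2.imwrite(f"pics/{c}12.png",cams.get_image(c)[:,:,::-1])
    for t in ["tail_tip","tail_wheel","clamp_ball","clamp_pivot","guard_crown","guard_lip","oil_bottle","drill_chuck","chuck_key","tool_holder"]: print(c,t,[(np.round(d["at"],1),round(d["score"],2)) for d in finder.mark_of(c,t)[:2]],proj(c,pts(p+[0,1.2,0])[t])[0].round(1) if t in pts(p+[0,1.2,0]) else "")
E
```

```text
t 19.7 lathe mm [-193.2  108.1  403.5] F [ 0.4  0.1 -0.1] w 0.0007154777783802849
top tail_tip [(array([279.6, 197.1]), 0.64), (array([191.3, 202.5]), 0.35)] [277.9 199.2]
top tail_wheel [(array([373.9, 207.2]), 0.74)] [377.6 205.5]
top clamp_ball [(array([330.1, 232.5]), 0.73)] [324.8 231.4]
top clamp_pivot [(array([339.4, 231.5]), 0.56)] [340.5 234. ]
top guard_crown [(array([189.2, 201.2]), 0.57)] [191.8 200.6]
top guard_lip [(array([197. , 218.5]), 0.64)] [196.3 219. ]
top oil_bottle [(array([361.6, 252.4]), 0.91), (array([278. , 198.1]), 0.3)] 
top drill_chuck [(array([314.9, 247.5]), 0.67), (array([361. , 252.7]), 0.35)] 
top chuck_key [(array([108.1, 204. ]), 0.74)] 
top tool_holder [(array([324.9, 170.1]), 0.54)] 
scene tail_tip [(array([299.6, 214.4]), 0.71)] [298.  213.6]
scene tail_wheel [(array([221.8, 282. ]), 0.55)] [221.2 286.1]
scene clamp_ball [(array([239.8, 216.9]), 0.62)] [237.8 219.1]
scene clamp_pivot [(array([222.7, 254.8]), 0.84)] [225. 254.]
scene guard_crown [(array([342. , 145.3]), 0.9)] [342.6 143.1]
scene guard_lip [(array([330.9, 161.1]), 0.56)] [328.5 157.3]
scene oil_bottle [(array([377.2, 166.9]), 0.16)] 
scene drill_chuck [(array([330. , 162.4]), 0.51), (array([226.8, 264.5]), 0.49)] 
scene chuck_key [(array([376.7,  98. ]), 0.85)] 
scene tool_holder [(array([301.1, 328.3]), 0.57)]
```

View pics/scene12.png

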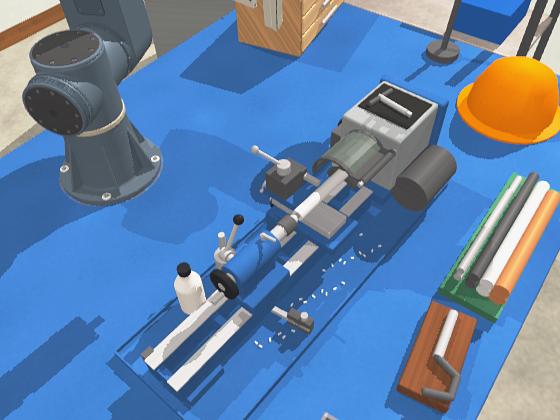

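View pics/top12.png

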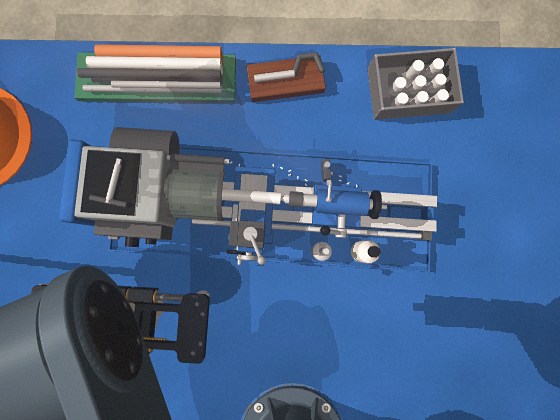

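```bash
python3 - <<'E'
from cell import bot
print(bot.sign_off())
E
```

```text
the job is handed in; nothing more can be done
None
```

I did all three pushes in the order asked, using only the shut fingertips, and handed the job in at about 20 s.

| Part | Force at its stop | Last check in the pictures |
|---|---|---|
| Tailstock | about 30 N, no more travel | Tip within about 3 px of the predicted home position |
| Clamp lever | about 33 N, little more travel | Ball at (325,230) in the top view, where full-over should put it |
| Chuck guard | about 27 N, 0.4 mm more for a 2 mm command | Crown within 3 px and lip within 5 px of the fully-down positions; fingertips ended at 215 mm, about the height predicted for fully down |

- **Loose things:** the chuck key, tool holder, bottle and drill chuck stand where they were, and the arm is clear with no force on it.
- **Disagreement:** in the last top view the network put the clamp ball at (330,232), about 5 px from where the picture and the earlier look had it. I took it as detector scatter.
- **Missed detections:** in the last scene view the network missed the bottle and also marked the guard's lip as a drill chuck. Both are plainly visible in place in the picture.

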